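# Find the pinched hinge with a feeler gauge

### The arm

A 6-joint arm with a two-finger parallel gripper is mounted at the origin on a cart in front of the work surface, level with it; the furniture and walls round the work are solid. World frame = base frame: x ahead of the robot, y to its left, z up, the work surface at z = 0. Lengths are in m, angles in degrees, forces in N, time in s.
With the tool pointing down it reaches from about 0.275 to 0.825 m from the base axis. Payload 4.9 kg.
Tool frame: the origin (TCP) lies midway between the tips of the shut fingers; the grasp point (between the pads) lies 19 mm behind it; z points along the fingers, y is the line along which they close (so a half turn about z gives the same grasp; the last joint's range is limited). The gripper opens to 85 mm and grips with 20 to 120 N. Pads are 22 mm wide; open, the fingers measure 114 mm over their backs; the gripper's body (76 mm by 85 mm) begins 54 mm behind the grasp point. The pads swing forward as they close: fully open they stand 13 mm farther back than shut.
Start: joints at [-74.553, 18.69, -11.035, 60.275, 0, 82.311], TCP at [0.216, -0.506, 0.231] pointing down, gripper open.
Joint ranges: [-152.03, 152.03], [-55.5, 102.48], [-74.3, 77.21], [-110.64, 120.58], [-84.22, 78.4], [-180, 180]. Speed limits (degrees/s): [147.25, 147.25, 180, 180, 180, 180].

### API

Orientations are given as [roll, pitch, yaw] about the fixed x, y, z axes, in that order (R = Rz(yaw) Ry(pitch) Rx(roll)).
In Python, from rig import get_obs, grab_frame, calibration, close_job gives the robot as it stands.
- The arm moves only by the tool arm_command, never from a script. Its argument "motion" is a list that holds one entry, the list of rows, each a list of 7 numbers: the shift along the tool's x, y, z in m, then the turn, a rotation vector about the tool's x, y, z in degrees, then the finger opening in m, from 0 to 0.0854. A call has exactly 8 rows; each row is the pose to reach, as a shift and turn from the pose commanded when the call began, along the tool's axes at that moment; what a row does not reach only later rows make up. A row lasts 1/8 s, in which the tool goes at most 62.5 mm and 10.7 degrees, less where a joint would pass 70% of its speed; a pose out of reach is approached as far as the arm can. A call with a gripper value outside its range is refused whole. The fingers move at their own pace and stop on an object; "squeeze" is the grip in N (left out, the last holds). Time passes only in rows, so rows that repeat a pose let the fingers close, or fill a call up. It gives the time, the measured TCP pose, the force, the opening and the grip force at its end, in the units of the state.
- get_obs(): the state, without advancing time (a new reading comes with each control period).
- grab_frame(name): name is "side" or "top" or "wrist"; returns (picture, depth): 420x560x3 uint8, red, green, blue; 420x560 float32, m along the optical axis (not along the pixel's ray), 0 where there is no reading.
- calibration(name): a dict with "fx", "fy", "cx", "cy" (pixels), "k1" (the pictures are not rectified: a ray, as slopes to the right and down, at radius r is drawn at 1 + k1 r^2 times it, then the intrinsics apply), "extrinsics" (4x4, takes a point from world to camera coordinates); the wrist camera has in their place "T_tool_cam" (4x4, takes a point from camera to tool coordinates, whose origin is the TCP and whose axes are the flange's). Camera axes: x right, y down, z forward; pixel columns grow to the right and rows downward; lengths in m; the calibration is good to about 2 mm. A picture is of the moment at which its call begins: read the wrist's pose just before it. calibration takes no time and is no camera call.
- close_job(): hands the job in; it is judged then, once.
The state is a dict: "t": time; "qpos": joint angles; "dq": joint speeds; "joint_efforts": joint torques, N m; "eef_pos": TCP position; "tcp_rot": TCP orientation; "ft_force": force on the tool from outside, world axes, zero at the start; "moment": the same for the moment, N m; "grip_width": opening from 0.0 (shut) to 1.0 (fully open); "gripper_force": force on a finger pad.
Only numpy, scipy, OpenCV 4.12 (cv2) and the standard library are available. Lean on these libraries where they do the work, as an engineer would, in place of code of your own. Each camera call takes 0.05 s, during which the arm holds its last target. There are 200 camera calls.

### The job

One of the two guard-door hinges is pinched inside. Take the feeler gauge from its mat and slide its blade level and gently into the slit of the left hinge (left as the robot sees it), until it stops by itself, then likewise into the slit of the right one: in the sound hinge it runs in to the back of the slit, in the pinched one it jams part-way. Then stand the feeler upright on its mat again and pull the pin of the pinched hinge fully up, leaving the other pin down and the things around untouched.

Things in the scene. Friction and masses are not known exactly. Their poses are not given: they have to be found in the camera images.
- hinge_a: guard-door hinge screwed to the bench (fixed): grey painted block 64 deep (x) x 96 wide (y) x 70 mm high with cap, on a foot plate 64 x 112 x 10 mm; origin at the centre of its underside; its front face (the -x side, 32 mm before the origin) looks to the robot and has an upright slit in the middle, between the two leaves. The two hinges look alike from outside
- slit_a (a point): middle of the mouth of hinge_a's slit, on the front face, 37 mm above the bench; x points into the slit, z up. The slit reaches from 10 to 64 mm above the bench, is roofed by the cap, 19 mm wide at the face and chamfered over 6 mm of depth down to 7 mm. A sound slit stays 7 mm wide to its back wall 45 mm in; a pinched one narrows abruptly to 2 mm 18 mm in, so that the 4 mm blade jams there. Exactly one hinge of the two is pinched; it cannot be seen from outside which
- pin_a_knob (a point): centre of the knob of hinge_a's pin, a plain upright steel knob 18 mm across and 34 mm high on top of the hinge, 6 mm behind its middle; with the pin down this point is 97 mm above the bench and the knob's underside is 80 mm; the bush below it (24 mm across) ends at 76 mm and the cap at 70 mm
- pin_a (a joint): travel of hinge_a's captive hinge pin, m: 0 down (start), 0.025 fully drawn up against its stop; it goes straight up, is held by about 3.5 N of friction and stays where it is left
- hinge_b: guard-door hinge screwed to the bench (fixed): grey painted block 64 deep (x) x 96 wide (y) x 70 mm high with cap, on a foot plate 64 x 112 x 10 mm; origin at the centre of its underside; its front face (the -x side, 32 mm before the origin) looks to the robot and has an upright slit in the middle, between the two leaves. The two hinges look alike from outside
- slit_b (a point): middle of the mouth of hinge_b's slit, on the front face, 37 mm above the bench; x points into the slit, z up. The slit reaches from 10 to 64 mm above the bench, is roofed by the cap, 19 mm wide at the face and chamfered over 6 mm of depth down to 7 mm. A sound slit stays 7 mm wide to its back wall 45 mm in; a pinched one narrows abruptly to 2 mm 18 mm in, so that the 4 mm blade jams there. Exactly one hinge of the two is pinched; it cannot be seen from outside which
- pin_b_knob (a point): centre of the knob of hinge_b's pin, a plain upright steel knob 18 mm across and 34 mm high on top of the hinge, 6 mm behind its middle; with the pin down this point is 97 mm above the bench and the knob's underside is 80 mm; the bush below it (24 mm across) ends at 76 mm and the cap at 70 mm
- pin_b (a joint): travel of hinge_b's captive hinge pin, m: 0 down (start), 0.025 fully drawn up against its stop; it goes straight up, is held by about 3.5 N of friction and stays where it is left
- mat: black rubber mat fixed to the bench, 170 (x) x 130 (y) x 3 mm thick, origin at the centre of its underside; left or right of the hinges
- feeler: feeler gauge, 0.16 kg, standing upright on its handle on the mat: aluminium handle block 50 long (x) x 20 wide (y) x 50 mm high (z) with a steel blade 4 mm thick (y), 22 mm high and 60 mm long standing out level from the middle of the handle's +x face (14 to 36 mm above the handle's underside); origin at the centre of the handle's underside, x along the blade to its tip
- feeler_center (a point): centre of the feeler's handle block, 25 mm above its underside: where to grip it across its 20 mm width (y)
- blade_tip (a point): rounded tip of the feeler's blade, 85 mm ahead (x) of the handle's centre, at the same height
- multimeter: bystander: hand multimeter, yellow shell with black face, 136 x 68 x 47 mm, long side along its x; lies on the side of the bench opposite the mat; origin at the centre of its underside
- relay_2: bystander: plug-in relay, grey with pins on top, 22 x 28 x 40 mm, standing between the two hinges; origin at the centre of its underside
- flux_tub: bystander: round tub, 48 mm across, 27 mm high, in front of and between the two hinges; origin at the centre of its underside
- solder_spool: bystander: solder spool standing on its flange, 60 mm across, 38 mm high, behind the hinges; origin at the centre of its underside
- steel_block: bystander: steel bar weight, 44 x 62 x 24 mm, behind the right hinge; origin at the centre of its underside
Not all that is in view belongs to the job. What is shaped like the hinge_a but purple is not meant.

How it is judged:
By the outcome, as a careful person would: the job done as asked, in the order asked, and still so for the second after the job is handed in, with the robot touching nothing.
It also fails if it takes over 67 s, if anything falls off the work surface, if the arm or the gripper's body presses on something with over 40 N, if the wrist force passes 120 N, or if a joint passes its speed limit or range.

## Working session

There is one attempt and no reset: what is moved stays moved. The work goes in short steps, Python scripts to look and compute and a tool call to move; the robot and the scene stay as the last step left them, time stands still between calls to the robot, and variables do not carry over. Pictures are saved under pics/ and viewed, at most 10 in all, crops included, and the job is handed in when it is done.

Besides the shell and the picture viewer there is one more tool, called in YAML: its name, and indented under it one key for each argument. arm_command: Moves the arm, as the interface text tells. Its arguments: {"type":"object","properties":{"motion":{"type":"array","items":{"type":"array","items":{"type":"array","items":{"type":"number"}}}},"squeeze":{"type":"number"}},"required":["motion"]}

```bash
ls; mkdir -p pics; python3 - <<'E'
from rig import *
import cv2,numpy as np
o=get_obs();print(o)
for n in("top","side"):
    p,d=grab_frame(n);cv2.imwrite(f"pics/{n}0.png",p[:,:,::-1]);np.savez(f"{n}0.npz",p=p,d=d)
    print(n,calibration(n))
print(calibration("wrist"))
E
```

```text
pics
{'t': 0.0, 'qpos': array([-7.45530803e+01,  1.87324329e+01, -1.10892090e+01,  6.02753059e+01,
       -3.79037055e-05,  8.23104024e+01]), 'dq': array([-0.00961249, -0.0167686 , -0.00255603, -0.07267151, -0.05271327,
        0.03046401]), 'joint_efforts': array([-1.41909670e-03, -4.43397009e+01,  2.62441510e+01,  1.54744042e-02,
       -4.37663891e-05,  8.44714720e-06]), 'eef_pos': array([ 0.21596318, -0.50521694,  0.23051795]), 'tcp_rot': array([-1.79903919e+02, -1.29346381e-02,  2.31365065e+01]), 'ft_force': array([ 0.44176535, -0.42048777,  0.00169125]), 'moment': array([-0.04026251, -0.0319994 , -0.00163445]), 'gripper_force': 0.0, 'grip_width': 0.9990397353299987}
top {'fx': 381.86692240588866, 'fy': 381.86692240588866, 'cx': 276.5783579250368, 'cy': 209.73330604417953, 'k1': 0.036074581887773606, 'extrinsics': array([[-0.00532967, -0.9996488 ,  0.02595911, -0.02097167],
       [-0.9975808 ,  0.00351574, -0.0694275 ,  0.55688529],
       [ 0.06931185, -0.02626634, -0.99724919,  1.06624579],
       [ 0.        ,  0.        ,  0.        ,  1.        ]])}
side {'fx': 491.0492889
[... 158 characters left out ...]
1,  0.01463906,  0.53435293],
       [-0.16933775,  0.62021248, -0.76593812,  0.16443824],
       [ 0.17972297, -0.74469803, -0.64274761,  1.1852433 ],
       [ 0.        ,  0.        ,  0.        ,  1.        ]])}
{'fx': 328.5822815524895, 'fy': 328.5822815524895, 'cx': 277.8999594882943, 'cy': 202.94598630183484, 'k1': -0.02792302247867047, 'T_tool_cam': array([[ 1.48555757e-03, -9.56007297e-01, -2.93339125e-01,
         7.47115348e-02],
       [ 9.99998888e-01,  1.45931657e-03,  3.08307441e-04,
        -8.41910233e-04],
       [ 1.33330481e-04, -2.93339257e-01,  9.56008401e-01,
        -1.42249269e-01],
       [ 0.00000000e+00,  0.00000000e+00,  0.00000000e+00,
         1.00000000e+00]])}
```

View pics/top0.png

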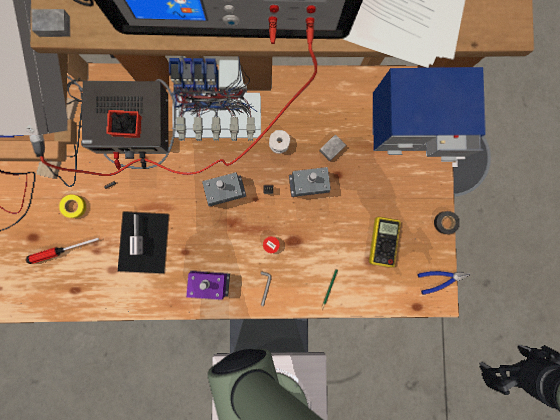

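View pics/side0.png

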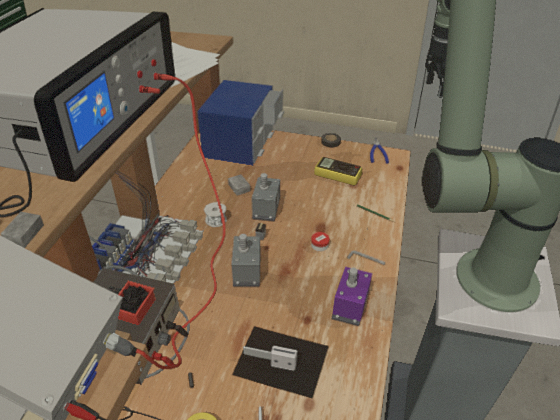

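Top view: left hinge (223,189), right hinge (310,182), relay (268,189), flux tub (272,245), mat (144,241) with the feeler handle about (136,246) and blade upwards to (140,215); the purple decoy is at (208,286). The side view agrees: feeler at (275,355), multimeter on the far side.

```bash
cat > h.py <<'E'
import numpy as np,cv2
from rig import *
from scipy.spatial.transform import Rotation as R
def cam(name,obs=None):
    c=calibration(name)
    K=np.array([[c['fx'],0,c['cx']],[0,c['fy'],c['cy']],[0,0,1]]);D=np.array([c['k1'],0,0,0])
    if name=='wrist':
        T=np.eye(4);T[:3,:3]=R.from_euler('xyz',obs['tcp_rot'],degrees=True).as_matrix();T[:3,3]=obs['eef_pos']
        T=T@c['T_tool_cam']
    else:T=np.linalg.inv(c['extrinsics'])
    return K,D,T
def rays(uv,K,D):
    n=cv2.undistortPoints(np.asarray(uv,float).reshape(-1,1,2),K,D)[:,0]
    return np.c_[n,np.ones(len(n))]
def plane(uv,z,C):
    K,D,T=C;r=rays(uv,K,D)@T[:3,:3].T;o=T[:3,3]
    return o+r*((z-o[2])/r[:,2])[:,None]
def cloud(d,C):
    K,D,T=C;v,u=np.mgrid[:420,:560];r=rays(np.c_[u.ravel(),v.ravel()],K,D)
    P=(r*d.ravel()[:,None])@T[:3,:3].T+T[:3,3]
    P[d.ravel()==0]=np.nan
    return P.reshape(420,560,3)
def rect(P):
    (c,s,a)=cv2.minAreaRect((P[:,:2]*1000).astype(np.float32));return np.round(c,1),np.round(s,1),round(a,1)
E
python3 - <<'E'
from h import *
f=np.load('top0.npz');P=cloud(f['d'],cam('top'));
print('bench',np.nanmedian(P[270:300,300:320,2]))
def box(n,u0,u1,v0,v1,z0,z1):
    q=P[v0:v1,u0:u1].reshape(-1,3);q=q[(q[:,2]>z0)&(q[:,2]<z1)];print(n,len(q),rect(q),np.round(np.median(q,0),4))
box('hL',195,255,165,215,.06,.08);box('knobL',195,255,165,215,.1,.13)
box('hR',280,340,160,205,.06,.08);box('knobR',280,340,160,205,.1,.13)
box('relay',258,279,178,200,.02,.06);box('tub',258,288,230,260,.015,.04)
box('handle',118,170,210,270,.045,.065);box('blade',118,170,210,270,.03,.044)
box('purple',180,240,265,305,.06,.08);box('spool',265,295,125,158,.02,.06);box('steel',315,350,133,165,.015,.04)
q=P[100:215,180:350];m=q[...,2]>.13;print('high',m.sum(),np.round(q[m][::20],3))
E
```

```text
bench 0.0012353963084679176
hL 794 (array([625.1, 129.2]), array([86.3, 96.2]), 15.5) [0.6123 0.1231 0.0709]
knobL 44 (array([620.2, 126.8]), array([16.3, 16.7]), 43.6) [0.62   0.1268 0.1148]
hR 775 (array([ 634.6, -117.3]), array([64.4, 95.8]), 6.6) [ 0.6314 -0.1158  0.071 ]
knobR 44 (array([ 639.8, -116.3]), array([16.8, 15.9]), 15.7) [ 0.6385 -0.1165  0.114 ]
relay 79 (array([615.7,   2.2]), array([25.3, 20.4]), 89.7) [0.6143 0.0036 0.0359]
tub 223 (array([459.9,  -7.1]), array([45. , 44.8]), 89.8) [ 0.46   -0.007   0.0271]
handle 141 (array([461.7, 365. ]), array([46.1, 19. ]), 0.2) [0.4605 0.3639 0.0534]
blade 82 (array([491.5, 363.7]), array([107.3,  10.7]), 9.3) [0.4983 0.3659 0.0382]
purple 869 (array([351.2, 168.9]), array([96. , 66.8]), 85.2) [0.3512 0.1669 0.0709]
spool 322 (array([753.2, -31.1]), array([56.4, 58.1]), 45.0) [ 0.7539 -0.0308  0.0384]
steel 337 (array([ 738.1, -185.2]), array([43.4, 63.8]), 42.4) [ 0.7365 -0.1836  0.0249]
high 211 [[ 0.793 -0.05   0.247]
 [ 0.788 -0.039  0.227]
 [ 0.779 -0.039  0.224]
 [ 0.771 -0.03   0.214]
 [ 0.759 -0.011  0.204]
 [ 0.751 -0.002  0.192]
 [ 0.74   0.008  0.185]
 [ 0.732  0.016  0.171]
 [ 0.722  0.026  0.161]
 [ 0.712  0.039  0.15 ]
 [ 0.702  0.052  0.138]]
```

arm_command:
  motion:
    - [[0.0384, -0.0442, -0.001, 0, 0, -10, 0.085], [0.0769, -0.0884, -0.002, 0, 0, -20, 0.085], [0.1153, -0.1326, -0.004, 0, 0, -30, 0.085], [0.1538, -0.1768, -0.005, 0, 0, -40, 0.085], [0.1922, -0.221, -0.006, 0, 0, -50, 0.085], [0.2306, -0.2652, -0.007, 0, 0, -60, 0.085], [0.2691, -0.3094, -0.009, 0, 0, -70, 0.085], [0.3075, -0.3536, -0.01, 0, 0, -80, 0.085]]

```text
t: 1.1
eef_pos: [0.3601, -0.058, 0.2414]
tcp_rot: [180.0, 0.0, 103.4]
ft_force: [1.6, 0.2, -0.1]
grip_width: 0.997
gripper_force: 0.0
```

```bash
cat >> h.py <<'E'
def go(xyz,yaw,o=None):
    "tool shift and turn (rotvec deg) from measured pose to xyz, pointing down with yaw"
    o=o or get_obs();A=R.from_euler('xyz',o['tcp_rot'],degrees=True);B=R.from_euler('xyz',[180,0,yaw],degrees=True)
    print('t',round(o['t'],2),'at',np.round(o['eef_pos'],4),np.round(o['tcp_rot'],2),'F',np.round(o['ft_force'],1),'go',np.round(A.inv().apply(np.array(xyz)-o['eef_pos']),4),np.round((A.inv()*B).as_rotvec(degrees=True),2))
E
python3 -c "
from h import *
go([.45,.365,.2],180)"
```

```text
t 1.1 at [ 0.3601 -0.058   0.2414] [1.7997e+02 2.0000e-02 1.0344e+02] F [ 1.6  0.2 -0.1] go [0.3905 0.1857 0.0414] [ 1.000e-02  4.000e-02 -7.656e+01]
```

arm_command:
  motion:
    - [[0.05, 0.023, 0.005, 0, 0, -10, 0.085], [0.1, 0.047, 0.01, 0, 0, -20, 0.085], [0.15, 0.07, 0.016, 0, 0, -30, 0.085], [0.2, 0.095, 0.02, 0, 0, -40, 0.085], [0.25, 0.119, 0.026, 0, 0, -50, 0.085], [0.3, 0.143, 0.03, 0, 0, -60, 0.085], [0.35, 0.166, 0.036, 0, 0, -69, 0.085], [0.39, 0.185, 0.041, 0, 0, -76.5, 0.085]]

```text
t: 2.1
eef_pos: [0.4513, 0.3641, 0.1995]
tcp_rot: [-180.0, -0.0, 180.0]
ft_force: [0.4, -0.5, 0.3]
grip_width: 0.995
gripper_force: 0.0
```

```bash
python3 - <<'E'
from h import *
o=get_obs();go([.45,.365,.2],180,o)
p,d=grab_frame('wrist');cv2.imwrite('pics/w1.png',p[:,:,::-1])
C=cam('wrist',o);P=cloud(d,C);np.savez('w1.npz',p=p,d=d,P=P)
q=P.reshape(-1,3);near=(abs(q[:,0]-.48)<.1)&(abs(q[:,1]-.365)<.06)
print('mat z',np.median(q[near&(q[:,2]<.02)][:,2]))
h=q[near&(q[:,2]>.047)&(q[:,2]<.065)];print('handle',rect(h),np.median(h,0))
b=q[near&(q[:,2]>.032)&(q[:,2]<.046)&(q[:,0]>.495)];print('blade',rect(b),b[:,0].max(),np.median(b,0));
f=np.polyfit(b[:,0],b[:,1],1);print(f,np.degrees(np.arctan(f[0])))
E
```

```text
t 2.1 at [0.4513 0.3641 0.1995] [-1.7998e+02 -3.0000e-02  1.7996e+02] F [ 0.4 -0.5  0.3] go [ 0.0013  0.0009 -0.0005] [-0.02 -0.03 -0.04]
mat z 0.002409811463818079
handle (array([459.4, 367.3]), array([50.1, 19.4]), 0.6) [0.45715069 0.3677202  0.05235268]
blade (array([519.6, 369.4]), array([49.,  4.]), 2.1) 0.5440956943580646 [0.51888267 0.36915686 0.03845606]
[0.03304117 0.35213049] 1.8924313350272115
```

View pics/w1.png

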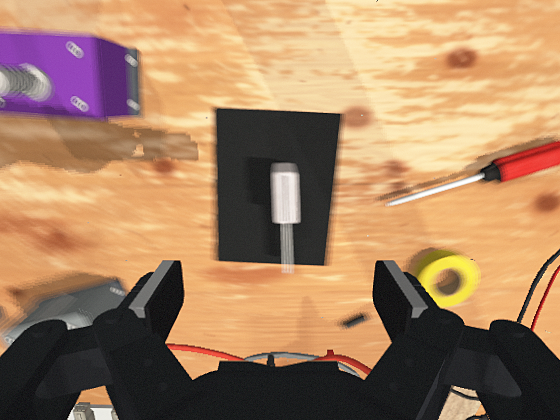

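The wrist view shows the feeler at (286,200) on the mat, blade running down to (288,270), well between the open fingers; nothing nearby obstructs.

```bash
python3 -c "
from h import *
go([.4595,.3675,.010],181.5)"
```

```text
t 2.15 at [0.4521 0.3685 0.1987] [ 1.7980e+02 -1.0000e-02 -1.7971e+02] F [2.2 4.1 0.1] go [-0.0075 -0.0016  0.1887] [ 0.2  -0.01 -1.21]
```

arm_command:
  motion:
    - [[-0.002, 0, 0.02, 0, 0, -0.5, 0.085], [-0.004, 0, 0.04, 0, 0, -1, 0.085], [-0.007, 0, 0.06, 0, 0, -1.4, 0.085], [-0.0075, 0, 0.08, 0, 0, -1.4, 0.085], [-0.0075, 0, 0.09, 0, 0, -1.4, 0.085], [-0.0075, 0, 0.09, 0, 0, -1.4, 0.085], [-0.0075, 0, 0.09, 0, 0, -1.4, 0.085], [-0.0075, 0, 0.09, 0, 0, -1.4, 0.085]]

```text
t: 3.15
eef_pos: [0.4595, 0.3623, 0.1111]
tcp_rot: [180.0, 0.1, -179.0]
ft_force: [0.1, 0.7, -0.2]
grip_width: 0.999
gripper_force: 0.0
```

```bash
python3 - <<'E'
from h import *
o=get_obs()
p,d=grab_frame('wrist');cv2.imwrite('pics/w2.png',p[:,:,::-1])
C=cam('wrist',o);P=cloud(d,C)
q=P.reshape(-1,3);near=(abs(q[:,0]-.48)<.1)&(abs(q[:,1]-.367)<.03)
h=q[near&(q[:,2]>.047)&(q[:,2]<.065)];print('handle',rect(h),np.median(h,0))
b=q[near&(q[:,2]>.032)&(q[:,2]<.046)&(q[:,0]>.495)];print('blade',rect(b),b[:,0].max(),np.median(b,0))
f=np.polyfit(b[:,0],b[:,1],1);print(np.degrees(np.arctan(f[0])))
go([.4595,.3675,.010],181.5)
E
```

```text
handle (array([459.4, 367.7]), array([50. , 20.1]), 1.6) [0.4572259  0.36747755 0.05241426]
blade (array([519.6, 369.4]), array([48.9,  3.9]), 1.5) 0.5440432537278446 [0.51883552 0.36936783 0.03855584]
1.5759380169532016
t 3.2 at [0.4594 0.3623 0.1111] [ 1.7996e+02  7.0000e-02 -1.7897e+02] F [ 0.  -0.3  0.5] go [-0.      0.0051  0.1011] [ 0.04  0.07 -0.47]
```

Consistent: handle (0.4594, 0.3677), yaw 1.55°. Descend, then grip.

arm_command:
  motion:
    - [[0, 0.002, 0.02, 0, 0, -0.3, 0.085], [0, 0.005, 0.045, 0, 0, -0.5, 0.085], [0, 0.0053, 0.07, 0, 0, -0.5, 0.085], [0, 0.0053, 0.09, 0, 0, -0.5, 0.085], [0, 0.0053, 0.1, 0, 0, -0.5, 0.085], [0, 0.0053, 0.101, 0, 0, -0.5, 0.05], [0, 0.0053, 0.101, 0, 0, -0.5, 0.03], [0, 0.0053, 0.101, 0, 0, -0.5, 0.01]]
  squeeze: 50

```text
t: 4.2
eef_pos: [0.4595, 0.3677, 0.0102]
tcp_rot: [180.0, 0.1, -178.5]
ft_force: [0.5, 0.1, -0.5]
grip_width: 0.373
gripper_force: 0.0
```

arm_command:
  motion:
    - [[0, 0, 0, 0, 0, 0, 0.01], [0, 0, 0, 0, 0, 0, 0.01], [0, 0, 0, 0, 0, 0, 0.01], [0, 0, 0, 0, 0, 0, 0.01], [0, 0, 0, 0, 0, 0, 0.01], [0, 0, 0, 0, 0, 0, 0.01], [0, 0, 0, 0, 0, 0, 0.01], [0, 0, 0, 0, 0, 0, 0.01]]

```text
t: 5.2
eef_pos: [0.4595, 0.3676, 0.0101]
tcp_rot: [180.0, 0.1, -178.5]
ft_force: [0.1, -1.3, 6.3]
grip_width: 0.227
gripper_force: 49.7
```

arm_command:
  motion:
    - [[0, 0, -0.01, 0, 0, 0, 0.01], [0, 0, -0.03, 0, 0, 0, 0.01], [0, -0.005, -0.06, 0, 0, 0, 0.01], [0, -0.02, -0.09, 0, 0, -1, 0.01], [-0.01, -0.045, -0.12, 0, 0, -2, 0.01], [-0.015, -0.075, -0.15, 0, 0, -4, 0.01], [-0.022, -0.11, -0.18, 0, 0, -6, 0.01], [-0.03, -0.145, -0.21, 0, 0, -8, 0.01]]

```text
t: 6.2
eef_pos: [0.4922, 0.2221, 0.2203]
tcp_rot: [180.0, -0.0, -170.4]
ft_force: [1.3, 0.3, -1.4]
grip_width: 0.229
gripper_force: 48.9
```

```bash
python3 -c "
from h import *
go([.52,.12,.25],193)"
```

```text
t 6.2 at [0.4922 0.2221 0.2203] [ 1.8000e+02 -4.0000e-02 -1.7037e+02] F [ 1.3  0.3 -1.4] go [-0.0103 -0.1053 -0.0297] [ 0.   -0.04 -3.37]
```

arm_command:
  motion:
    - [[-0.003, -0.03, -0.01, 0, 0, -1, 0.01], [-0.006, -0.06, -0.02, 0, 0, -2, 0.01], [-0.009, -0.085, -0.027, 0, 0, -3, 0.01], [-0.01, -0.1, -0.03, 0, 0, -3.4, 0.01], [-0.01, -0.105, -0.03, 0, 0, -3.4, 0.01], [-0.01, -0.105, -0.03, 0, 0, -3.4, 0.01], [-0.01, -0.105, -0.03, 0, 0, -3.4, 0.01], [-0.01, -0.105, -0.03, 0, 0, -3.4, 0.01]]

```text
t: 7.2
eef_pos: [0.5197, 0.1219, 0.2491]
tcp_rot: [180.0, -0.0, -167.0]
ft_force: [0.1, 0.0, -2.3]
grip_width: 0.223
gripper_force: 48.9
```

```bash
python3 - <<'E'
from h import *
o=get_obs();go([.52,.12,.25],193,o)
p,d=grab_frame('wrist');cv2.imwrite('pics/w3.png',p[:,:,::-1])
P=cloud(d,cam('wrist',o));np.savez('w3.npz',p=p,d=d,P=P)
q=P.reshape(-1,3);q=q[(q[:,2]>.06)&(q[:,2]<.08)&(q[:,0]>.5)&(q[:,0]<.7)];print(len(q),rect(q),np.median(q,0))
E
```

```text
t 7.2 at [0.5197 0.1219 0.2491] [ 1.7999e+02 -3.0000e-02 -1.6700e+02] F [ 0.1  0.  -2.3] go [ 0.0002 -0.0019 -0.0009] [ 0.01 -0.03 -0.  ]
5361 (array([615.9, 159.4]), array([ 91.7, 639.3]), 1.0) [ 0.62282193 -0.09454566  0.06953798]
```

View pics/w3.png

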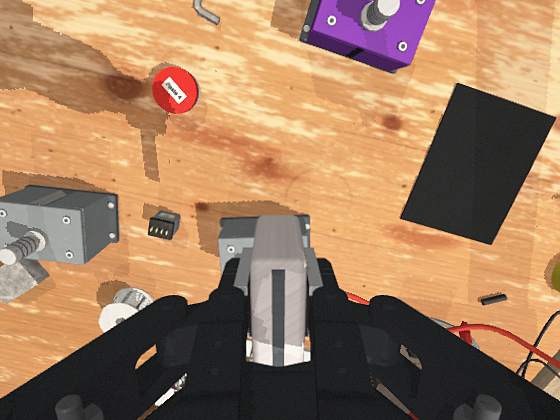

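The feeler hides most of the left hinge (front edge about (220,217)–(310,212)); the right hinge is seen at (60,225), with the tub at (175,90). I'll look once from between and above both hinges.

```bash
python3 -c "
from h import *
go([.59,.005,.25],190)"
```

```text
t 7.25 at [0.5198 0.1218 0.2491] [ 1.7999e+02 -2.0000e-02 -1.6701e+02] F [ 0.   0.1 -1.8] go [-0.0422 -0.1296 -0.0009] [ 0.01 -0.02  2.99]
```

arm_command:
  motion:
    - [[-0.01, -0.03, 0, 0, 0, 1, 0.01], [-0.02, -0.06, 0, 0, 0, 2, 0.01], [-0.03, -0.09, 0, 0, 0, 3, 0.01], [-0.037, -0.115, 0, 0, 0, 3, 0.01], [-0.042, -0.13, 0, 0, 0, 3, 0.01], [-0.042, -0.13, 0, 0, 0, 3, 0.01], [-0.042, -0.13, 0, 0, 0, 3, 0.01], [-0.042, -0.13, 0, 0, 0, 3, 0.01]]

```text
t: 8.25
eef_pos: [0.5896, 0.0049, 0.2494]
tcp_rot: [180.0, -0.0, -170.0]
ft_force: [-0.1, 0.0, -0.9]
grip_width: 0.227
gripper_force: 49.3
```

```bash
python3 - <<'E'
from h import *
o=get_obs();go([.59,.005,.25],190,o)
p,d=grab_frame('wrist');cv2.imwrite('pics/w4.png',p[:,:,::-1])
P=cloud(d,cam('wrist',o));np.savez('w4.npz',p=p,d=d,P=P)
q=P.reshape(-1,3);q=q[(q[:,0]>.5)&(q[:,0]<.7)]
for s,y in(('L',.127),('R',-.117)):
    c=q[abs(q[:,1]-y)<.075]
    cap=c[(c[:,2]>.066)&(c[:,2]<.074)];kn=c[(c[:,2]>.108)&(c[:,2]<.12)]
    print(s,len(cap),rect(cap),np.median(cap,0),'knob',len(kn),rect(kn) if len(kn) else 0)
E
```

```text
t 8.25 at [0.5896 0.0049 0.2494] [ 1.7998e+02 -1.0000e-02 -1.6999e+02] F [-0.1  0.  -0.9] go [-0.0004  0.     -0.0006] [ 0.02 -0.01  0.01]
L 4571 (array([625.5, 131.5]), array([90.5, 96.2]), 15.2) [0.60741866 0.12119553 0.06952245] knob 325 (array([646.8, 114.2]), array([17.8, 81.9]), 61.5)
R 4741 (array([ 633.5, -115. ]), array([63.7, 96.6]), 6.9) [ 0.62755673 -0.10877775  0.06956243] knob 322 (array([ 638.8, -114.5]), array([17.4, 17.5]), 87.3)
```

View pics/w4.png

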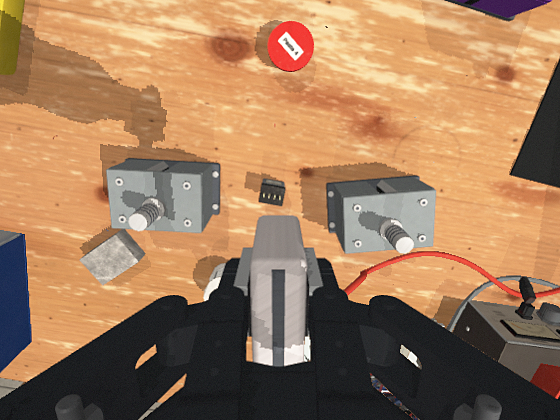

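Both hinges are clear: right one with knob at (140,220), left one with knob at (400,240); the cable crosses just behind the left one and spoils its rectangle, so I take the connected component only.

```bash
python3 - <<'E'
from h import *
P=np.load('w4.npz')['P'];z=P[...,2]
for s,y,lo,hi in(('L',.127,.066,.074),('Lk',.127,.108,.12),('R',-.117,.066,.074)):
    m=((z>lo)&(z<hi)&(abs(P[...,1]-y)<.075)&(P[...,0]>.5)&(P[...,0]<.7)).astype(np.uint8)
    if 'k' not in s:m=cv2.morphologyEx(m,cv2.MORPH_OPEN,np.ones((7,7)))
    n,l,st,_=cv2.connectedComponentsWithStats(m);k=1+st[1:,4].argmax();q=P[l==k]
    c,sz,a=rect(q);print(s,len(q),c,sz,a)
    if 'k' not in s:
        a=np.radians(a);u=np.array([np.cos(a),np.sin(a)]);m_=c-32*u
        print(' mouth',m_,'TCP tip 50/10 before',m_-135*u,m_-95*u,'knob',c+6*u)
E
```

```text
L 4445 [612.8 128. ] [64.2 96.3] 15.0
 mouth [581.89037356 119.71779056] TCP tip 50/10 before [451.49038701  84.77721947] [490.12742006  95.12998127] knob [618.59555496 129.55291427]
Lk 307 [618.4 129.6] [17.9 17. ] 57.6
R 4566 [ 633.5 -115. ] [63.6 96.4] 6.7
 mouth [ 601.71853921 -118.73346359] TCP tip 50/10 before [ 467.64050153 -134.4840131 ] [ 507.36732751 -129.81718361] knob [ 639.4590239  -114.29997558]
```

```bash
python3 -c "
from h import *
go([.4515,.0848,.15],195)"
```

```text
t 8.3 at [0.5897 0.0048 0.2494] [ 179.99   -0.   -170.  ] F [-0.1  0.5 -1.9] go [0.1222 0.1027 0.0994] [ 0.01 -0.   -5.  ]
```

arm_command:
  motion:
    - [[0.025, 0.02, 0, 0, 0, -1, 0.01], [0.055, 0.045, 0, 0, 0, -2, 0.01], [0.085, 0.07, 0.01, 0, 0, -3, 0.01], [0.11, 0.09, 0.03, 0, 0, -4, 0.01], [0.122, 0.103, 0.055, 0, 0, -5, 0.01], [0.122, 0.103, 0.08, 0, 0, -5, 0.01], [0.122, 0.103, 0.095, 0, 0, -5, 0.01], [0.122, 0.103, 0.1, 0, 0, -5, 0.01]]

```text
t: 9.3
eef_pos: [0.4513, 0.0847, 0.1488]
tcp_rot: [180.0, -0.1, -165.0]
ft_force: [0.4, -0.2, -1.4]
grip_width: 0.225
gripper_force: 49.3
```

```bash
python3 -c "
from h import *
go([.4515,.0848,.020],195)"
```

```text
t 9.3 at [0.4513 0.0847 0.1488] [ 1.7998e+02 -6.0000e-02 -1.6502e+02] F [ 0.4 -0.2 -1.4] go [-0.0003 -0.      0.1288] [ 0.02 -0.06 -0.02]
```

arm_command:
  motion:
    - [[0, 0, 0.025, 0, 0, 0, 0.01], [0, 0, 0.055, 0, 0, 0, 0.01], [0, 0, 0.085, 0, 0, 0, 0.01], [0, 0, 0.11, 0, 0, 0, 0.01], [0, 0, 0.124, 0, 0, 0, 0.01], [0, 0, 0.129, 0, 0, 0, 0.01], [0, 0, 0.129, 0, 0, 0, 0.01], [0, 0, 0.129, 0, 0, 0, 0.01]]

```text
t: 10.3
eef_pos: [0.4529, 0.0844, 0.0211]
tcp_rot: [-180.0, 0.1, -165.1]
ft_force: [0.0, -0.1, -2.0]
grip_width: 0.229
gripper_force: 49.3
```

```bash
python3 - <<'E'
from h import *
o=get_obs();go([.4515+.045*.966,.0848+.045*.259,.020],195,o)
p,d=grab_frame('wrist');cv2.imwrite('pics/w5.png',p[:,:,::-1])
P=cloud(d,cam('wrist',o)).reshape(-1,3)
a=np.radians(15);u=np.array([np.cos(a),np.sin(a)]);n=np.array([-u[1],u[0]]);r=P[:,:2]-[.5819,.1197];s=r@u;t=r@n
b=(P[:,2]>.036)&(P[:,2]<.06)&(s<-.02)&(s>-.1)&(abs(t)<.015);print('blade',b.sum(),s[b].min(),s[b].max(),np.percentile(t[b],[5,50,95]),np.median(P[b,2]))
for lo,hi in((-.1,-.085),(-.075,-.065),(-.06,-.05)):
    k=b&(s>lo)&(s<hi);print(lo,k.sum(),np.median(t[k]) if k.any() else 0)
c=(P[:,2]>.066)&(P[:,2]<.074)&(abs(s)<.02)&(abs(t)<.06);print('cap',c.sum(), s[c].min() if c.any() else 0,t[c].min(),t[c].max())
E
```

```text
t 10.3 at [0.4529 0.0844 0.0211] [-1.7998e+02  8.0000e-02 -1.6506e+02] F [ 0.  -0.1 -2. ] go [-0.0438  0.0008  0.0011] [-0.02  0.08 -0.06]Traceback (most recent call last):
  File "<stdin>", line 6, in <module>
    return umr_minimum(a, axis, None, out, keepdims, initial, where)
ValueError: zero-size array to reduction operation minimum which has no identity
```

View pics/w5.png

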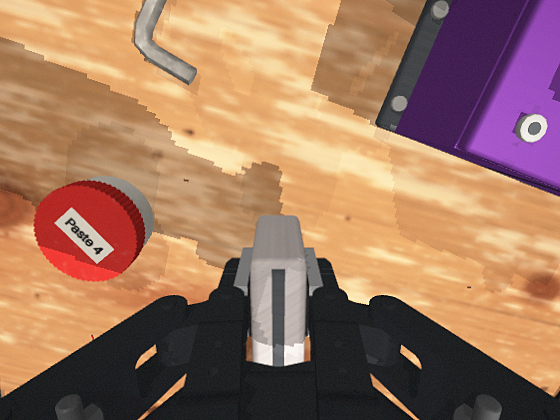

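The wrist view shows the feeler gripped squarely at (278,270); the tub (95,230) and the purple block are clear. Insert.

arm_command:
  motion:
    - [[-0.008, 0.0008, 0.001, 0, 0, 0, 0.01], [-0.018, 0.0008, 0.001, 0, 0, 0, 0.01], [-0.028, 0.0008, 0.001, 0, 0, 0, 0.01], [-0.036, 0.0008, 0.001, 0, 0, 0, 0.01], [-0.042, 0.0008, 0.001, 0, 0, 0, 0.01], [-0.046, 0.0008, 0.001, 0, 0, 0, 0.01], [-0.049, 0.0008, 0.001, 0, 0, 0, 0.01], [-0.052, 0.0008, 0.001, 0, 0, 0, 0.01]]

```text
t: 11.35
eef_pos: [0.5021, 0.0986, 0.0192]
tcp_rot: [180.0, -0.0, -165.1]
ft_force: [-0.6, 0.7, -1.4]
grip_width: 0.229
gripper_force: 49.3
```

```bash
cat >> h.py <<'E'
def slit(m,a):
    o=get_obs();a=np.radians(a);u=np.array([np.cos(a),np.sin(a)]);n=np.array([-u[1],u[0]]);r=o['eef_pos'][:2]-m;f=o['ft_force'][:2]
    print('t',o['t'],'tip in mm',round((r@u+.085)*1000,1),'side mm',round(r@n*1000,1),'z',round(o['eef_pos'][2],4),'F along/side',np.round([f@u,f@n],1),o['ft_force'][2],'yaw',o['tcp_rot'].round(2))
E
python3 -c "
from h import *
slit([.5819,.1197],15)"
```

```text
t 11.35 tip in mm 2.4 side mm 0.2 z 0.0192 F along/side [-0.4  0.8] -1.3825180944231885 yaw [ 1.8000e+02 -2.0000e-02 -1.6507e+02]
```

arm_command:
  motion:
    - [[-0.002, 0, 0, 0, 0, 0, 0.01], [-0.004, 0, 0, 0, 0, 0, 0.01], [-0.006, 0, 0, 0, 0, 0, 0.01], [-0.008, 0, 0, 0, 0, 0, 0.01], [-0.01, 0, 0, 0, 0, 0, 0.01], [-0.012, 0, 0, 0, 0, 0, 0.01], [-0.0135, 0, 0, 0, 0, 0, 0.01], [-0.015, 0, 0, 0, 0, 0, 0.01]]

```text
t: 12.35
eef_pos: [0.5167, 0.1024, 0.0193]
tcp_rot: [180.0, -0.0, -165.1]
ft_force: [0.0, 0.2, -1.0]
grip_width: 0.228
gripper_force: 49.3
```

```bash
python3 -c "
from h import *
slit([.5819,.1197],15)"
```

```text
t 12.35 tip in mm 17.6 side mm 0.2 z 0.0193 F along/side [0.1 0.2] -0.9742281759967728 yaw [ 180.     -0.   -165.07]
```

arm_command:
  motion:
    - [[-0.001, 0, 0, 0, 0, 0, 0.01], [-0.002, 0, 0, 0, 0, 0, 0.01], [-0.003, 0, 0, 0, 0, 0, 0.01], [-0.004, 0, 0, 0, 0, 0, 0.01], [-0.005, 0, 0, 0, 0, 0, 0.01], [-0.006, 0, 0, 0, 0, 0, 0.01], [-0.006, 0, 0, 0, 0, 0, 0.01], [-0.006, 0, 0, 0, 0, 0, 0.01]]

```text
t: 13.35
eef_pos: [0.5224, 0.104, 0.0193]
tcp_rot: [180.0, -0.0, -165.1]
ft_force: [-0.4, -0.4, -2.6]
grip_width: 0.227
gripper_force: 49.3
```

```bash
python3 -c "
from h import *
slit([.5819,.1197],15)"
```

```text
t 13.35 tip in mm 23.4 side mm 0.2 z 0.0193 F along/side [-0.5 -0.3] -2.581475122572833 yaw [ 180.     -0.   -165.06]
```

arm_command:
  motion:
    - [[-0.003, 0, 0, 0, 0, 0, 0.01], [-0.006, 0, 0, 0, 0, 0, 0.01], [-0.009, 0, 0, 0, 0, 0, 0.01], [-0.012, 0, 0, 0, 0, 0, 0.01], [-0.015, 0, 0, 0, 0, 0, 0.01], [-0.017, 0, 0, 0, 0, 0, 0.01], [-0.018, 0, 0, 0, 0, 0, 0.01], [-0.019, 0, 0, 0, 0, 0, 0.01]]

```text
t: 14.35
eef_pos: [0.5407, 0.1088, 0.0193]
tcp_rot: [180.0, -0.0, -165.1]
ft_force: [0.4, 0.0, -1.6]
grip_width: 0.229
gripper_force: 49.3
```

arm_command:
  motion:
    - [[-0.0005, 0, 0, 0, 0, 0, 0.01], [-0.001, 0, 0, 0, 0, 0, 0.01], [-0.0015, 0, 0, 0, 0, 0, 0.01], [-0.002, 0, 0, 0, 0, 0, 0.01], [-0.0025, 0, 0, 0, 0, 0, 0.01], [-0.003, 0, 0, 0, 0, 0, 0.01], [-0.0035, 0, 0, 0, 0, 0, 0.01], [-0.0035, 0, 0, 0, 0, 0, 0.01]]

```text
t: 15.35
eef_pos: [0.5434, 0.1096, 0.0191]
tcp_rot: [180.0, -0.1, -165.1]
ft_force: [-3.2, -1.1, -1.1]
grip_width: 0.229
gripper_force: 49.4
```

```bash
python3 -c "
from h import *
slit([.5819,.1197],15)"
```

```text
t 15.35 tip in mm 45.2 side mm 0.2 z 0.0191 F along/side [-3.4 -0.2] -1.0828042586592463 yaw [ 1.8000e+02 -9.0000e-02 -1.6507e+02]
```

Contact at 45.2 mm; press a touch more to confirm.

arm_command:
  motion:
    - [[-0.0005, 0, 0, 0, 0, 0, 0.01], [-0.001, 0, 0, 0, 0, 0, 0.01], [-0.0015, 0, 0, 0, 0, 0, 0.01], [-0.0015, 0, 0, 0, 0, 0, 0.01], [-0.0015, 0, 0, 0, 0, 0, 0.01], [-0.0015, 0, 0, 0, 0, 0, 0.01], [-0.0015, 0, 0, 0, 0, 0, 0.01], [-0.0015, 0, 0, 0, 0, 0, 0.01]]

```text
t: 16.35
eef_pos: [0.5434, 0.1097, 0.0187]
tcp_rot: [180.0, -0.2, -165.1]
ft_force: [-5.9, -2.7, 1.1]
grip_width: 0.226
gripper_force: 49.5
```

```bash
python3 -c "
from h import *
slit([.5819,.1197],15)"
```

```text
t 16.35 tip in mm 45.2 side mm 0.3 z 0.0187 F along/side [-6.4 -1.1] 1.149101483520125 yaw [ 179.99   -0.24 -165.08]
```

Left hinge is sound. Withdraw.

arm_command:
  motion:
    - [[0.006, 0, 0, 0, 0, 0, 0.01], [0.016, 0, 0, 0, 0, 0, 0.01], [0.028, 0, 0, 0, 0, 0, 0.01], [0.042, 0, 0, 0, 0, 0, 0.01], [0.058, 0, 0, 0, 0, 0, 0.01], [0.074, 0, -0.01, 0, 0, 0, 0.01], [0.088, 0, -0.035, 0, 0, 0, 0.01], [0.096, 0, -0.07, 0, 0, 0, 0.01]]

```text
t: 17.35
eef_pos: [0.4503, 0.0851, 0.0892]
tcp_rot: [180.0, -0.2, -165.1]
ft_force: [-0.3, -0.4, -1.6]
grip_width: 0.225
gripper_force: 49.2
```

```bash
python3 -c "
from h import *
go([.4676,-.1345,.09],186.7)"
```

```text
t 17.35 at [0.4503 0.0851 0.0892] [ 1.7996e+02 -1.6000e-01 -1.6508e+02] F [-0.3 -0.4 -1.6] go [ 0.0398 -0.2166 -0.0008] [ 0.03 -0.16  8.22]
```

arm_command:
  motion:
    - [[0.006, -0.03, -0.01, 0, 0, 1, 0.01], [0.013, -0.07, -0.01, 0, 0, 3, 0.01], [0.02, -0.11, -0.01, 0, -0.1, 5, 0.01], [0.027, -0.15, -0.01, 0, -0.1, 6.5, 0.01], [0.034, -0.185, -0.005, 0, -0.1, 8.2, 0.01], [0.038, -0.208, -0.001, 0, -0.1, 8.2, 0.01], [0.0398, -0.2166, 0.01, 0, -0.1, 8.2, 0.01], [0.0398, -0.2166, 0.03, 0, -0.1, 8.2, 0.01]]

```text
t: 18.35
eef_pos: [0.4704, -0.1345, 0.059]
tcp_rot: [-180.0, 0.2, -173.3]
ft_force: [0.1, 1.3, -1.6]
grip_width: 0.227
gripper_force: 49.4
```

```bash
python3 -c "
from h import *
go([.4676,-.1345,.0195],186.7)"
```

```text
t 18.35 at [ 0.4704 -0.1345  0.059 ] [-179.98    0.18 -173.31] F [ 0.1  1.3 -1.6] go [0.0029 0.0003 0.0395] [-0.02  0.18 -0.01]
```

arm_command:
  motion:
    - [[0, 0, 0.015, 0, 0, 0, 0.01], [0, 0, 0.03, 0, 0.1, 0, 0.01], [0, 0, 0.037, 0, 0.1, 0, 0.01], [0, 0, 0.039, 0, 0.1, 0, 0.01], [0, 0, 0.039, 0, 0.1, 0, 0.01], [0, 0, 0.039, 0, 0.1, 0, 0.01], [0, 0, 0.039, 0, 0.1, 0, 0.01], [0, 0, 0.039, 0, 0.1, 0, 0.01]]

```text
t: 19.35
eef_pos: [0.4705, -0.1342, 0.0205]
tcp_rot: [-180.0, 0.0, -173.3]
ft_force: [0.1, 0.2, -1.7]
grip_width: 0.226
gripper_force: 49.3
```

```bash
python3 -c "
from h import *
slit([.6017,-.1187],6.7)
go([.4676,-.1345,.0195],186.7)"
```

```text
t 19.35 tip in mm -47.1 side mm -0.1 z 0.0205 F along/side [0.2 0.2] -1.6800120781383219 yaw [-1.7999e+02  2.0000e-02 -1.7327e+02]
t 19.35 at [ 0.4705 -0.1342  0.0205] [-1.7999e+02  2.0000e-02 -1.7327e+02] F [ 0.1  0.2 -1.7] go [0.0029 0.0001 0.001 ] [-0.01  0.02  0.03]
```

Advance 50 mm (tip +3), then slowly.

arm_command:
  motion:
    - [[-0.008, 0, 0.001, 0, 0, 0, 0.01], [-0.018, 0, 0.001, 0, 0, 0, 0.01], [-0.028, 0, 0.001, 0, 0, 0, 0.01], [-0.036, 0, 0.001, 0, 0, 0, 0.01], [-0.041, 0, 0.001, 0, 0, 0, 0.01], [-0.045, 0, 0.001, 0, 0, 0, 0.01], [-0.048, 0, 0.001, 0, 0, 0, 0.01], [-0.051, 0, 0.001, 0, 0, 0, 0.01]]

```text
t: 20.35
eef_pos: [0.5209, -0.1281, 0.0193]
tcp_rot: [180.0, -0.0, -173.3]
ft_force: [0.3, -0.1, -2.3]
grip_width: 0.23
gripper_force: 49.3
```

arm_command:
  motion:
    - [[-0.002, 0, 0, 0, 0, 0, 0.01], [-0.004, 0, 0, 0, 0, 0, 0.01], [-0.006, 0, 0, 0, 0, 0, 0.01], [-0.008, 0, 0, 0, 0, 0, 0.01], [-0.009, 0, 0, 0, 0, 0, 0.01], [-0.01, 0, 0, 0, 0, 0, 0.01], [-0.011, 0, 0, 0, 0, 0, 0.01], [-0.012, 0, 0, 0, 0, 0, 0.01]]

```text
t: 21.35
eef_pos: [0.5329, -0.1268, 0.0193]
tcp_rot: [180.0, -0.0, -173.3]
ft_force: [-0.6, 0.4, -1.7]
grip_width: 0.225
gripper_force: 49.3
```

```bash
python3 -c "
from h import *
slit([.6017,-.1187],6.7)"
```

```text
t 21.35 tip in mm 15.7 side mm 0.0 z 0.0193 F along/side [-0.5  0.5] -1.671156652189023 yaw [ 179.99   -0.   -173.27]
```

arm_command:
  motion:
    - [[-0.0005, 0, 0, 0, 0, 0, 0.01], [-0.001, 0, 0, 0, 0, 0, 0.01], [-0.0015, 0, 0, 0, 0, 0, 0.01], [-0.002, 0, 0, 0, 0, 0, 0.01], [-0.0025, 0, 0, 0, 0, 0, 0.01], [-0.003, 0, 0, 0, 0, 0, 0.01], [-0.0035, 0, 0, 0, 0, 0, 0.01], [-0.004, 0, 0, 0, 0, 0, 0.01]]

```text
t: 22.35
eef_pos: [0.5348, -0.1264, 0.019]
tcp_rot: [-180.0, -0.2, -173.3]
ft_force: [-8.3, -1.6, 2.8]
grip_width: 0.227
gripper_force: 49.9
```

```bash
python3 -c "
from h import *
slit([.6017,-.1187],6.7)"
```

```text
t 22.35 tip in mm 17.6 side mm 0.1 z 0.019 F along/side [-8.4 -0.6] 2.810004778340373 yaw [-179.99   -0.23 -173.3 ]
```

Jammed at 18 mm: the right hinge is the pinched one. Withdraw and return the feeler.

arm_command:
  motion:
    - [[0.005, 0, 0, 0, 0, 0, 0.01], [0.014, 0, 0, 0, 0, 0, 0.01], [0.026, 0, 0, 0, 0, 0, 0.01], [0.042, 0, 0, 0, 0, 0, 0.01], [0.058, 0, -0.015, 0, 0, 0, 0.01], [0.072, 0, -0.045, 0, 0, 0, 0.01], [0.076, 0, -0.08, 0, 0, 0, 0.01], [0.076, 0, -0.11, 0, 0, 0, 0.01]]

```text
t: 23.35
eef_pos: [0.4604, -0.1352, 0.1304]
tcp_rot: [180.0, 0.0, -173.3]
ft_force: [0.7, 0.1, -2.2]
grip_width: 0.229
gripper_force: 49.2
```

```bash
python3 -c "
from h import *
go([.4595,.3677,.13],181.5)"
```

```text
t 23.35 at [ 0.4604 -0.1352  0.1304] [ 1.7999e+02  1.0000e-02 -1.7329e+02] F [ 0.7  0.1 -2.2] go [-0.0579  0.4995  0.0005] [0.01 0.01 5.21]
```

arm_command:
  motion:
    - [[-0.003, 0.025, 0, 0, 0, 0, 0.01], [-0.008, 0.07, 0, 0, 0, 1, 0.01], [-0.014, 0.12, 0, 0, 0, 2, 0.01], [-0.02, 0.17, 0, 0, 0, 3, 0.01], [-0.026, 0.22, 0, 0, 0, 4, 0.01], [-0.032, 0.27, 0, 0, 0, 5, 0.01], [-0.038, 0.32, 0, 0, 0, 5.2, 0.01], [-0.043, 0.37, 0, 0, 0, 5.2, 0.01]]

```text
t: 24.35
eef_pos: [0.46, 0.2386, 0.1293]
tcp_rot: [180.0, 0.0, -178.5]
ft_force: [1.1, -0.7, -1.8]
grip_width: 0.229
gripper_force: 49.4
```

```bash
python3 -c "
from h import *
go([.4595,.3677,.07],181.5)"
```

```text
t 24.35 at [0.46   0.2386 0.1293] [ 1.7999e+02  1.0000e-02 -1.7847e+02] F [ 1.1 -0.7 -1.8] go [-0.0029  0.1291  0.0594] [0.01 0.01 0.03]
```

arm_command:
  motion:
    - [[-0.001, 0.04, 0.01, 0, 0, 0, 0.01], [-0.002, 0.075, 0.02, 0, 0, 0, 0.01], [-0.003, 0.105, 0.035, 0, 0, 0, 0.01], [-0.003, 0.123, 0.05, 0, 0, 0, 0.01], [-0.003, 0.129, 0.06, 0, 0, 0, 0.01], [-0.003, 0.129, 0.075, 0, 0, 0, 0.01], [-0.003, 0.129, 0.09, 0, 0, 0, 0.01], [-0.003, 0.129, 0.1, 0, 0, 0, 0.01]]

```text
t: 25.35
eef_pos: [0.4599, 0.3653, 0.0282]
tcp_rot: [-180.0, -0.1, -178.5]
ft_force: [-0.5, 0.1, -1.4]
grip_width: 0.225
gripper_force: 49.4
```

```bash
python3 -c "
from h import *
go([.4595,.3677,.0105],181.5)"
```

```text
t 25.35 at [0.4599 0.3653 0.0282] [-1.7996e+02 -6.0000e-02 -1.7852e+02] F [-0.5  0.1 -1.4] go [0.0003 0.0024 0.0177] [-0.04 -0.06 -0.02]
```

arm_command:
  motion:
    - [[0, 0.001, 0.004, 0, 0, 0, 0.01], [0, 0.001, 0.008, 0, 0, 0, 0.01], [0, 0.001, 0.012, 0, 0, 0, 0.01], [0, 0.001, 0.014, 0, 0, 0, 0.01], [0, 0.001, 0.0155, 0, 0, 0, 0.01], [0, 0.001, 0.017, 0, 0, 0, 0.01], [0, 0.001, 0.018, 0, 0, 0, 0.01], [0, 0.001, 0.018, 0, 0, 0, 0.01]]

```text
t: 26.35
eef_pos: [0.4601, 0.3673, 0.0113]
tcp_rot: [180.0, -0.0, -178.5]
ft_force: [-1.1, -0.3, -2.5]
grip_width: 0.229
gripper_force: 49.4
```

arm_command:
  motion:
    - [[0, 0, 0.0005, 0, 0, 0, 0.01], [0, 0, 0.001, 0, 0, 0, 0.01], [0, 0, 0.0015, 0, 0, 0, 0.01], [0, 0, 0.0018, 0, 0, 0, 0.01], [0, 0, 0.0018, 0, 0, 0, 0.01], [0, 0, 0.0018, 0, 0, 0, 0.01], [0, 0, 0.0018, 0, 0, 0, 0.01], [0, 0, 0.0018, 0, 0, 0, 0.01]]

```text
t: 27.35
eef_pos: [0.4602, 0.3673, 0.0101]
tcp_rot: [180.0, 0.0, -178.5]
ft_force: [-3.0, -1.5, 5.4]
grip_width: 0.228
gripper_force: 50.3
```

In contact with the mat (+7 N). Release slowly, then rise.

arm_command:
  motion:
    - [[0, 0, 0, 0, 0, 0, 0.025], [0, 0, 0, 0, 0, 0, 0.03], [0, 0, 0, 0, 0, 0, 0.04], [0, 0, 0, 0, 0, 0, 0.05], [0, 0, 0, 0, 0, 0, 0.065], [0, 0, 0, 0, 0, 0, 0.075], [0, 0, 0, 0, 0, 0, 0.075], [0, 0, 0, 0, 0, 0, 0.075]]

```text
t: 28.35
eef_pos: [0.4602, 0.3673, 0.0096]
tcp_rot: [180.0, -0.0, -178.5]
ft_force: [-0.1, -0.3, -0.1]
grip_width: 0.882
gripper_force: 0.0
```

arm_command:
  motion:
    - [[0, 0, -0.01, 0, 0, 0, 0.075], [0, 0, -0.03, 0, 0, 0, 0.075], [0, 0, -0.06, 0, 0, 0, 0.075], [0, 0, -0.1, 0, 0, 0, 0.075], [0, 0, -0.14, 0, 0, 0, 0.075], [0, 0, -0.17, 0, 0, 0, 0.075], [0, -0.01, -0.19, 0, 0, 0, 0.075], [0, -0.03, -0.2, 0, 0, 0, 0.075]]

```text
t: 29.35
eef_pos: [0.4615, 0.3374, 0.2114]
tcp_rot: [179.9, 0.1, -178.4]
ft_force: [-0.1, 0.2, -0.1]
grip_width: 0.875
gripper_force: 0.0
```

```bash
python3 - <<'E'
from h import *
o=get_obs()
p,d=grab_frame('wrist');P=cloud(d,cam('wrist',o))
q=P.reshape(-1,3);near=(abs(q[:,0]-.48)<.1)&(abs(q[:,1]-.367)<.04)
h=q[near&(q[:,2]>.047)&(q[:,2]<.065)];print('handle',rect(h),np.median(h,0))
b=q[near&(q[:,2]>.032)&(q[:,2]<.046)&(q[:,0]>.495)];print('blade',rect(b))
go([.55,-.08,.21],186.7)
E
```

```text
handle (array([460.2, 367.9]), array([50. , 20.2]), 1.3) [0.45869771 0.36743241 0.05228669]
blade (array([519.9, 369.4]), array([50. ,  4.2]), 1.7)
t 29.4 at [0.4616 0.3347 0.2118] [-1.7995e+02  1.3000e-01 -1.7853e+02] F [-0.  -1.9  1.3] go [-0.0778 -0.4169  0.0024] [-0.05  0.13 -5.23]
```

Feeler stands where it was. Now to the right-hand pin.

arm_command:
  motion:
    - [[-0.008, -0.03, 0, 0, 0, -1, 0.075], [-0.026, -0.08, 0, 0, 0, -2, 0.075], [-0.044, -0.13, 0, 0, 0, -3, 0.075], [-0.062, -0.18, 0, 0, 0, -4, 0.075], [-0.082, -0.23, 0, 0, 0, -5, 0.07], [-0.102, -0.28, 0, 0, 0, -5.2, 0.065], [-0.12, -0.33, 0, 0, 0, -5.2, 0.06], [-0.137, -0.375, 0, 0, 0, -5.2, 0.06]]

```text
t: 30.4
eef_pos: [0.6076, -0.0364, 0.2088]
tcp_rot: [180.0, -0.1, -173.3]
ft_force: [0.8, 0.2, 0.7]
grip_width: 0.7
gripper_force: 0.0
```

```bash
python3 -c "
from h import *
go([.6395,-.1143,.18],186.7)"
```

```text
t 30.4 at [ 0.6076 -0.0364  0.2088] [ 1.7997e+02 -7.0000e-02 -1.7334e+02] F [0.8 0.2 0.7] go [-0.0227 -0.0811  0.0288] [ 0.03 -0.07 -0.04]
```

arm_command:
  motion:
    - [[-0.008, -0.03, 0, 0, 0, 0, 0.06], [-0.016, -0.055, 0.01, 0, 0, 0, 0.06], [-0.021, -0.074, 0.02, 0, 0, 0, 0.06], [-0.0227, -0.081, 0.03, 0, 0, 0, 0.06], [-0.0227, -0.081, 0.03, 0, 0, 0, 0.06], [-0.0227, -0.081, 0.03, 0, 0, 0, 0.06], [-0.0227, -0.081, 0.03, 0, 0, 0, 0.06], [-0.0227, -0.081, 0.03, 0, 0, 0, 0.06]]

```text
t: 31.4
eef_pos: [0.6402, -0.1111, 0.1801]
tcp_rot: [-180.0, 0.0, -173.2]
ft_force: [-0.4, 0.8, 0.1]
grip_width: 0.705
gripper_force: 0.0
```

```bash
python3 - <<'E'
from h import *
o=get_obs();p,d=grab_frame('wrist');P=cloud(d,cam('wrist',o)).reshape(-1,3)
k=P[(P[:,2]>.108)&(P[:,2]<.12)&(abs(P[:,0]-.64)<.03)&(abs(P[:,1]+.115)<.025)];print(len(k),rect(k) if len(k) else '')
go([.6395,-.1143,.084],186.7)
E
```

```text
537 (array([ 639.1, -115. ]), array([17.6, 16.8]), 53.7)
t 31.45 at [ 0.6402 -0.1112  0.1799] [-1.7999e+02  4.0000e-02 -1.7323e+02] F [-0.7  0.  -0.1] go [ 0.0011 -0.0029  0.0959] [-0.01  0.04  0.07]
```

arm_command:
  motion:
    - [[0.0008, -0.003, 0.02, 0, 0, 0, 0.06], [0.0008, -0.0033, 0.045, 0, 0, 0, 0.06], [0.0008, -0.0033, 0.065, 0, 0, 0, 0.06], [0.0008, -0.0033, 0.082, 0, 0, 0, 0.06], [0.0008, -0.0033, 0.091, 0, 0, 0, 0.06], [0.0008, -0.0033, 0.095, 0, 0, 0, 0.06], [0.0008, -0.0033, 0.095, 0, 0, 0, 0.06], [0.0008, -0.0033, 0.095, 0, 0, 0, 0.04]]

```text
t: 32.45
eef_pos: [0.6402, -0.1152, 0.0852]
tcp_rot: [-180.0, 0.1, -173.3]
ft_force: [0.4, -0.2, 0.1]
grip_width: 0.503
gripper_force: 0.0
```

arm_command:
  motion:
    - [[0, 0, 0, 0, 0, 0, 0.025], [0, 0, 0, 0, 0, 0, 0.01], [0, 0, 0, 0, 0, 0, 0.01], [0, 0, 0, 0, 0, 0, 0.01], [0, 0, 0, 0, 0, 0, 0.01], [0, 0, 0, 0, 0, 0, 0.01], [0, 0, 0, 0, 0, 0, 0.01], [0, 0, 0, 0, 0, 0, 0.01]]

```text
t: 33.45
eef_pos: [0.64, -0.1157, 0.0852]
tcp_rot: [-179.9, 0.0, -173.3]
ft_force: [-0.3, -2.6, 5.7]
grip_width: 0.188
gripper_force: 49.0
```

Gripped. Pull straight up 25 mm, slowly near the end.

arm_command:
  motion:
    - [[0, 0, -0.003, 0, 0, 0, 0.01], [0, 0, -0.007, 0, 0, 0, 0.01], [0, 0, -0.011, 0, 0, 0, 0.01], [0, 0, -0.015, 0, 0, 0, 0.01], [0, 0, -0.018, 0, 0, 0, 0.01], [0, 0, -0.021, 0, 0, 0, 0.01], [0, 0, -0.023, 0, 0, 0, 0.01], [0, 0, -0.024, 0, 0, 0, 0.01]]

```text
t: 34.45
eef_pos: [0.6399, -0.1157, 0.1079]
tcp_rot: [-180.0, 0.0, -173.3]
ft_force: [2.3, -4.4, -3.6]
grip_width: 0.192
gripper_force: 48.8
```

arm_command:
  motion:
    - [[0, 0, -0.0005, 0, 0, 0, 0.01], [0, 0, -0.001, 0, 0, 0, 0.01], [0, 0, -0.0015, 0, 0, 0, 0.01], [0, 0, -0.002, 0, 0, 0, 0.01], [0, 0, -0.0025, 0, 0, 0, 0.01], [0, 0, -0.003, 0, 0, 0, 0.01], [0, 0, -0.003, 0, 0, 0, 0.01], [0, 0, -0.003, 0, 0, 0, 0.01]]

```text
t: 35.45
eef_pos: [0.6399, -0.1156, 0.1103]
tcp_rot: [-180.0, -0.0, -173.3]
ft_force: [3.1, -4.6, -7.3]
grip_width: 0.195
gripper_force: 49.0
```

arm_command:
  motion:
    - [[0, 0, -0.0005, 0, 0, 0, 0.01], [0, 0, -0.001, 0, 0, 0, 0.01], [0, 0, -0.0015, 0, 0, 0, 0.01], [0, 0, -0.002, 0, 0, 0, 0.01], [0, 0, -0.002, 0, 0, 0, 0.01], [0, 0, -0.002, 0, 0, 0, 0.01], [0, 0, -0.002, 0, 0, 0, 0.01], [0, 0, -0.002, 0, 0, 0, 0.01]]

```text
t: 36.45
eef_pos: [0.6399, -0.1156, 0.1104]
tcp_rot: [-180.0, -0.1, -173.3]
ft_force: [7.3, -5.0, -18.0]
grip_width: 0.191
gripper_force: 49.2
```

Firmly against the stop. Release and rise.

arm_command:
  motion:
    - [[0, 0, 0.0005, 0, 0, 0, 0.02], [0, 0, 0.001, 0, 0, 0, 0.025], [0, 0, 0.001, 0, 0, 0, 0.04], [0, 0, 0.001, 0, 0, 0, 0.05], [0, 0, 0.001, 0, 0, 0, 0.06], [0, 0, 0.001, 0, 0, 0, 0.06], [0, 0, 0.001, 0, 0, 0, 0.06], [0, 0, 0.001, 0, 0, 0, 0.06]]

```text
t: 37.45
eef_pos: [0.6396, -0.115, 0.1125]
tcp_rot: [180.0, -0.0, -173.3]
ft_force: [-0.1, -0.2, 0.7]
grip_width: 0.703
gripper_force: 0.0
```

arm_command:
  motion:
    - [[0, 0, -0.015, 0, 0, 0, 0.06], [0, 0, -0.04, 0, 0, 0, 0.06], [0, 0, -0.07, 0, 0, 0, 0.06], [0, 0, -0.1, 0, 0, 0, 0.06], [0.03, 0, -0.12, 0, 0, 0, 0.06], [0.07, 0, -0.13, 0, 0, 0, 0.06], [0.1, 0, -0.13, 0, 0, 0, 0.06], [0.11, 0, -0.13, 0, 0, 0, 0.06]]

```text
t: 38.45
eef_pos: [0.5294, -0.1281, 0.244]
tcp_rot: [-180.0, 0.1, -173.3]
ft_force: [0.2, 0.1, -0.4]
grip_width: 0.702
gripper_force: 0.0
```

```bash
python3 - <<'E'
from h import *
print(get_obs()['ft_force'])
for n in('top','side'):
    p,d=grab_frame(n);P=cloud(d,cam(n))
    if n=='side':cv2.imwrite('pics/side1.png',p[:,:,::-1])
    q=P.reshape(-1,3)
    for s,x,y in(('L',.6185,.1296),('R',.6395,-.1145)):
        k=q[(np.hypot(q[:,0]-x,q[:,1]-y)<.008)&(q[:,2]<.17)];print(n,s,len(k),np.percentile(k[:,2],[50,90]) if len(k) else '')
E
```

```text
[ 0.20415231  0.14532314 -0.4060283 ]
top L 33 [0.11453117 0.11699934]
top R 52 [0.13801933 0.14201314]
side L 50 [0.10738366 0.11305563]
side R 62 [0.10528695 0.13798398]
```

View pics/side1.png

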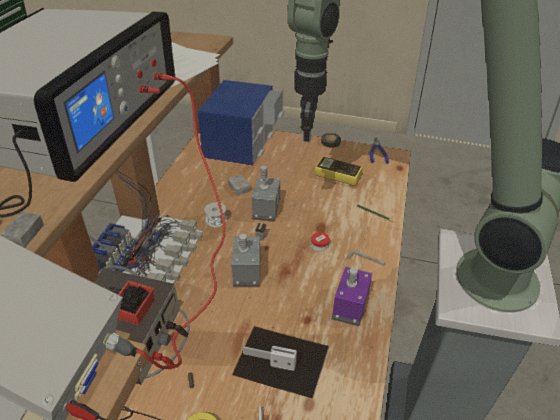

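The side view shows the feeler upright on its mat (275,355), the right pin raised (263,175), the left pin down (243,243), and the bystanders unmoved.

```bash
python3 -c "
from rig import *
print(close_job())"
```

```text
the job is handed in; nothing more can be done
None
```

The job is done and handed in: the left hinge is sound (blade ran in 45 mm) and the right one is pinched (it jammed at 18 mm); the feeler stands upright on its mat again and the right pin is fully up, with the left pin still down.

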